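Clamp a torch's battery cartridge with a ratchet handle

TASK

Clamp the torch's battery cartridge so that its end contact can be cleaned: stand it upright in the open bay of the blue bench clamp and let go of it. Then tighten the clamp with short back-and-forth swings of its red-knobbed ratchet handle (clockwise tightens) until the cartridge is held firmly between the orange jaws, stopping well before it is crushed. Leave everything else on the desk where it is, and let go of the handle.

Things in the scene. Friction and masses are not known exactly. Their poses are not given: they have to be found in the camera images.
- cartridge: Battery cartridge, upright: black plastic cylinder, 34 mm across, 70 mm tall, white cells in its side, metal disc with brass stud on top; 90 to 180 g. Origin: centre of its underside, z up its axis. Starts loose on the green mat, on the clamp's -y side.
- vise: Blue bench clamp, fixed: base plate 120 (x) by 250 (y) by 12 mm, origin at the centre of its underside. From -y to +y: back block, sprung orange pad (face at y = -77 to -81 mm, its setting differs), open bay, moving orange jaw, case, ratchet. Pad and jaw: 50 mm wide in x. Tops above the desk: pad, jaw and case 43 mm, ratchet head 64, its bolt 73, two stop pins 68.
- bay (a point): Where to set the cartridge's underside centre: middle of the open bay, on the base plate's upper face, 12 mm above the desk. Axes as the clamp's. At the start the bay is 48 to 60 mm wide along y, so a few mm do not matter; the closing jaw slides the cartridge up to 12 mm towards -y, against the sprung pad.
- jaw: Moving orange jaw, 50 x 14 x 29 mm, origin at its centre; the face to the cartridge is 7 mm to -y. Clockwise swings of the handle move it to the clamp's -y, 10 mm per rad of bolt turn; it stays where it is on back swings. Force on the cartridge from the pull on the knob (see grip): 11.5 N gives 30 N, 13.5 N gives 60 N, 16.5 N gives 90 N, 18 N gives 110 N, which crushes it.
- ratchet (a joint): Handle angle, rad; 0: along the clamp's +y; positive clockwise from above (knob to the clamp's +x). Stop pins end its swing hard at -0.65 and 0.65. Clockwise turns the bolt and closes the jaw; back swings only click over 18 teeth 0.35 rad apart, so each forward swing first has up to 0.4 rad of idle travel. 1.4 to 2.9 rad of bolt turn are needed in all.
- axis (a point): The ratchet's vertical turning axis, at the height of the handle bar's top, 65 mm above the desk: x = 0, y = 45 mm in the clamp's frame. The axes of this point are the clamp's and do not turn with the handle.
- grip (a point): Middle of the upright red knob, a round post 18 mm across from 64.5 to 111.5 mm above the desk, 110 mm from the axis, on the flat handle bar, spinning freely on its pin; take it from above. Pull along its path: about 1 N idle, 9 N while the jaw runs free, then climbing steeply within 25 mm once the cartridge is pinched: aim for 13 to 14 N (12 to 15.5 will do). A stop pin resists too.
- torch: Bystander: beige right-angle torch standing upright, 200 mm tall. Leave it alone.
- lens_ring: Bystander: beige ring, 62 mm across, 20 mm high.
- lens: Bystander: flat clear disc, 48 mm across, 5 mm thick.
- tail_cap: Bystander: beige round cap, 50 mm across, 32 mm high.
- spare_carrier: Bystander: a second black carrier like the cartridge, but lying on its side; not to be used.
- cell_tray: Bystander: grey tray with three cells, 75 x 95 x 18 mm.
- screwdriver: Bystander: yellow screwdriver lying on the mat.
- mug: Bystander: white mug, 76 mm across, 85 mm high.
There are look-alikes about, which are no part of the job. Leave any pink look-alike of the cartridge alone.

How it is judged:
On the way, in this order (a step that is already met when the one before it is completed fails the run):
1. the cartridge stands upright in the bay, let go (z of cartridge in the frame of bay between -0.004 and 0.004 m and horizontal distance between cartridge and bay below 0.016 m and angle between cartridge's own z axis and vertical below 0.1 rad and contact force between the fingers and cartridge below 0.3 N), for 0.2 s.
2. the jaw presses the cartridge with at least 30 N (contact force between jaw and cartridge above 30 N), for 0.2 s.
At the end, for the whole second after the job is handed in: The cartridge stands upright (within 0.1 rad) on the clamp's base plate (within 5 mm), within 14 mm of the jaws' middle, at rest, and the moving jaw presses it with 30 to 90 N by itself; the handle is at rest at any angle (contact force between jaw and cartridge between 30 and 90 N and x of cartridge in the frame of bay between -0.014 and 0.014 m and z of cartridge in the frame of bay below 0.005 m and angle between cartridge's own z axis and vertical below 0.1 rad and velocity of joint ratchet between -0.05 and 0.05 rad/s and linear speed of cartridge below 0.01 m/s); the robot touches nothing.
It fails at once if the cartridge is crushed: the jaw presses it with more than 110 N (contact force between jaw and cartridge above 110 N).
It fails at once if another thing on the desk is moved by more than 15 mm (distance of any of torch, lens_ring, lens, tail_cap, spare_carrier, cell_tray, screwdriver, mug from where it was at the start of the episode above 0.015 m).
It also fails if it takes over 72 s, if anything falls off the work surface, if the arm or the gripper's body presses on something with over 40 N, if the wrist force passes 120 N, or if a joint passes its speed limit or range.

ROBOT

A 6-joint arm with a two-finger parallel gripper is mounted at the origin on the work surface. World frame = base frame: x ahead of the robot, y to its left, z up, the work surface at z = 0. Lengths are in m, angles in rad, forces in N, time in s.
With the tool pointing down it reaches from about 0.25 to 0.775 m from the base axis. Payload 4 kg.
Tool frame: the origin (TCP) lies on the centre line of the jaws, within the pads' length; the fingertips stand 8 mm ahead of it and the grasp point (between the pads) lies 11 mm behind it; z points along the fingers, y is the direction in which the jaws open and shut (so a half turn about z gives the same grasp; the last joint's range is limited). The gripper opens to 94 mm and grips with 3 to 60 N. Pads are 16 mm wide; open, the fingers measure 119 mm over their backs; the gripper's body (75 mm by 177 mm) begins 78 mm behind the grasp point.
Start: joints at [1.021, 0.087, 1.371, -0, 1.684, -0.103], TCP at [0.238, 0.496, 0.214] pointing down, gripper open.
Joint ranges: [-3.1, 3.1], [-0.76, 2.03], [0.27, 2.55], [-1.08, 4.22], [0.17, 2.65], [-2.57, 2.57]. Speed limits (rad/s): [2.79, 2.79, 3.14, 3.14, 3.14, 3.14].

INTERFACE

Orientations are given as [roll, pitch, yaw] about the fixed x, y, z axes, in that order (R = Rz(yaw) Ry(pitch) Rx(roll)).
In Python, from bench import robot gives the robot as it stands.
- The arm moves only by the shell command python3 -m crank 'ROWS' [OPENING]. ROWS is JSON, a list of rows, each a list of 4 numbers: the shift along the tool's x, y, z scaled (see below), then the turn about the tool's z scaled (see below). A call has exactly 10 rows; each row shifts and turns the commanded pose from where the row before left it, along the tool's axes as they then stand; what a row does not reach is not made up. The controller multiplies each number of a shift by 0.2 m and each number of a turn by pi/2 rad. A row lasts 1/8 s, in which the tool goes at most 62.5 mm and 10.7 degrees, less where a joint would pass 70% of its speed; a pose out of reach is approached as far as the arm can. A call with a number of a shift or a turn outside -1 to 1 is refused whole. A call with a gripper value outside its range is refused whole. OPENING is the gripper command: -1 is fully open, 1 is shut, values between are in proportion, set as the call begins (- or left out, the last holds). The fingers move at their own pace and stop on an object; the grip force is fixed at half the most. Time passes only in rows, so rows that do not move let the fingers close, or fill a call up. It gives the time, the measured TCP pose, the force and the opening at its end, in the units of the state.
- robot.get_obs(): the state, without advancing time (a new reading comes with each control period).
- robot.snapshot(name): name is "scene" or "top"; returns (picture, depth): 420x560x3 uint8, red, green, blue; 420x560 float32, m along the optical axis (not along the pixel's ray), 0 where there is no reading.
- robot.camera_params(name): a dict with "fx", "fy", "cx", "cy" (pixels), "world_from_camera" (4x4, takes a point from camera to world coordinates). Camera axes: x right, y down, z forward; pixel columns grow to the right and rows downward; lengths in m; the calibration is good to about 2 mm. A picture is of the moment at which its call begins. camera_params takes no time and is no camera call.
- robot.close_job(): hands the job in, once; it reports no verdict.
The state is a dict: "time": time; "joint_positions": joint angles; "qvel": joint speeds; "joint_torque": joint torques, N m; "tool_pos": TCP position; "ee_rot": TCP orientation; "wrist_force": force on the tool from outside, world axes, zero at the start; "wrist_torque": the same for the moment, N m; "width": finger opening in m.
Only numpy, scipy, OpenCV 4.12 (cv2) and the standard library are available. Lean on these libraries where they do the work, as an engineer would, in place of code of your own. Each camera call takes 0.05 s, during which the arm holds its last target.

## Working session

There is one attempt and no reset: what is moved stays moved. The work goes in short steps, Python scripts to look and compute and a shell command to move; the robot and the scene stay as the last step left them, time stands still between calls to the robot, and variables do not carry over. Pictures are saved under pics/ and viewed, and the job is handed in when it is done.

```bash
ls; mkdir -p pics; python3 - <<'E'
from bench import robot
import cv2,numpy as np
print(robot.get_obs())
for n in("scene","top"):
    p,d=robot.snapshot(n); cv2.imwrite(f"pics/{n}0.png",p[:,:,::-1]); np.save(f"pics/{n}0.npy",d); print(robot.camera_params(n))
E
```

```text
pics
{'time': 0.0, 'joint_positions': array([ 1.02089138e+00,  8.79465835e-02,  1.37222188e+00, -1.68086811e-05,
        1.68360370e+00, -1.03029717e-01]), 'qvel': array([ 5.07936122e-04, -4.17242656e-04, -1.43838036e-03,  3.56391034e-05,
        1.25502686e-04,  8.13251560e-04]), 'joint_torque': array([ 1.01876129e-03, -3.40178061e+01, -3.02433515e+01,  7.17389211e-02,
        3.28240881e-02, -1.51842705e-04]), 'tool_pos': array([0.23738094, 0.49555315, 0.21232519]), 'ee_rot': array([-3.13942298e+00, -2.07539776e-04,  2.69471533e+00]), 'wrist_force': array([-0.62776354,  0.7826116 ,  0.38879133]), 'wrist_torque': array([-0.03793888,  0.02000055,  0.02618412]), 'width': 0.09402779254091984}
{'fx': 511.0911934950317, 'fy': 511.0911934950317, 'cx': 279.319764970818, 'cy': 208.42600330622767, 'world_from_camera': array([[ 0.5397987 ,  0.48759936, -0.68619548,  1.40324163],
       [ 0.8417778 , -0.30758743,  0.44362159, -0.58009597],
       [ 0.0052445 , -0.81709047, -0.57648561,  0.82358781],
       [ 0.        ,  0.        ,  0.        ,  1.        ]])}
{'fx': 539.9198087845455, 'fy': 539.9198087845455, 'cx': 275.6278467844445, 'cy': 210.3794988787726, 'world_from_camera': array([[ 0.02466739, -0.99746376,  0.06676506,  0.41106584],
       [-0.99962031, -0.02543072, -0.01060725, -0.02322426],
       [ 0.01227823, -0.06647806, -0.99771234,  1.80650681],
       [ 0.        ,  0.        ,  0.        ,  1.        ]])}
```

View pics/scene0.png

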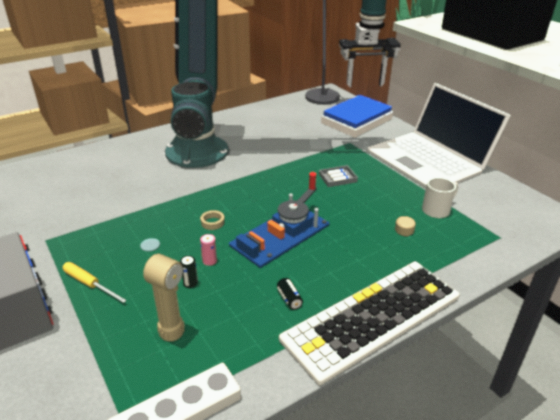

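View pics/top0.png

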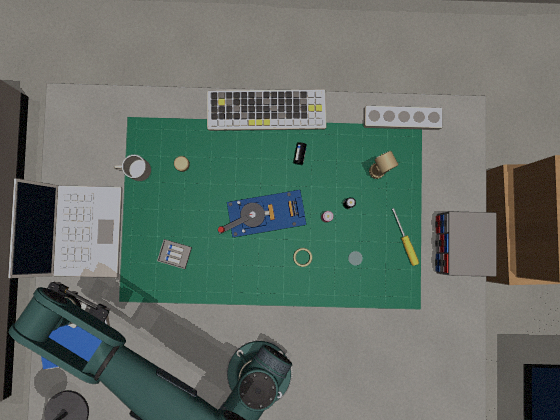

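The overview shows the black cartridge at top pixel (350,203), the pink look-alike at (328,216), and the clamp around (266,213) with its knob at (221,230). I'll enlarge these.

```bash
python3 - <<'E'
import cv2,numpy as np
p=cv2.imread("pics/top0.png")
c=p[175:255,210:370]; cv2.imwrite("pics/topc.png",cv2.resize(c,None,fx=5,fy=5,interpolation=cv2.INTER_CUBIC))
p=cv2.imread("pics/scene0.png")
c=p[165:305,170:345]; cv2.imwrite("pics/scenec.png",cv2.resize(c,None,fx=4,fy=4,interpolation=cv2.INTER_CUBIC))
E
```

```text
(no output)
```

View pics/topc.png

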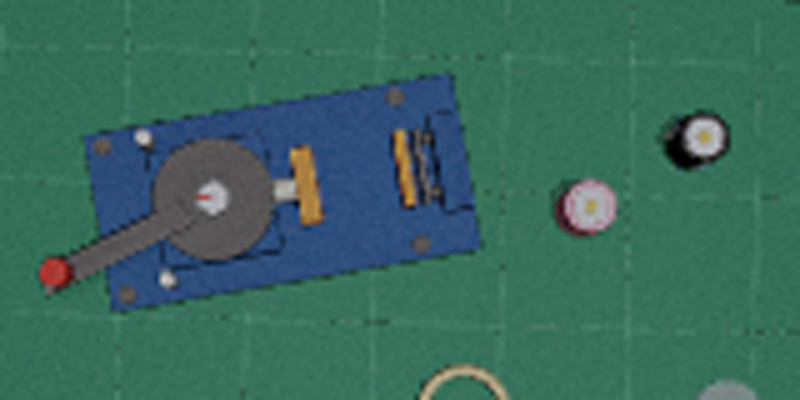

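View pics/scenec.png

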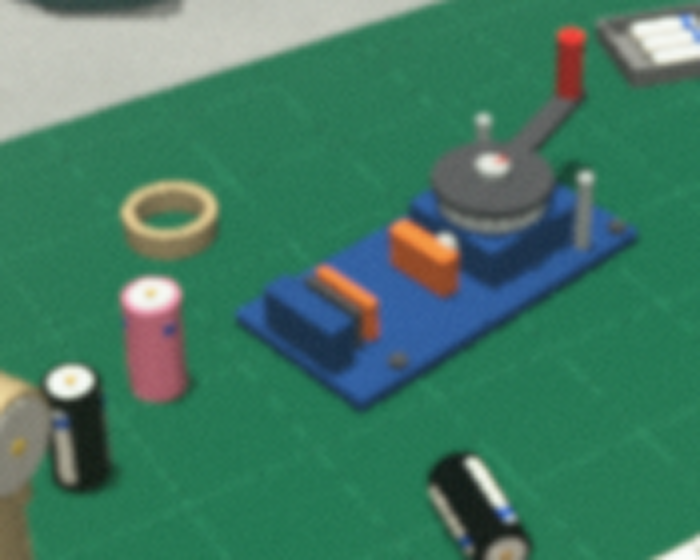

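```bash
cat >h.py <<'E'
import numpy as np
from bench import robot
def ray(name,u,v,z):
    c=robot.camera_params(name);T=c["world_from_camera"]
    d=T[:3,:3]@np.array([(u-c["cx"])/c["fx"],(v-c["cy"])/c["fy"],1]);o=T[:3,3]
    return o+d*(z-o[2])/d[2]
def proj(name,p):
    c=robot.camera_params(name);T=np.linalg.inv(c["world_from_camera"])
    q=T[:3,:3]@np.array(p)+T[:3,3]
    return c["fx"]*q[0]/q[2]+c["cx"],c["fy"]*q[1]/q[2]+c["cy"]
E
python3 - <<'E'
from h import *
np.set_printoptions(precision=4,suppress=True)
t=lambda u,v,z:ray("top",(u+.5)/5-.5+210,(v+.5)/5-.5+175,z)
s=lambda u,v,z:ray("scene",(u+.5)/4-.5+170,(v+.5)/4-.5+165,z)
C=[t(*a,.012) for a in((452,74),(482,246),(113,311),(85,137))]
for c in C: print(c)
cen=np.mean(C,0);print("clamp",cen)
yd=C[2]+C[3]-C[0]-C[1];yd/=np.linalg.norm(yd);xd=C[0]+C[3]-C[1]-C[2];xd/=np.linalg.norm(xd)
yaw=np.arctan2(-yd[0],yd[1]);yaw2=np.arctan2(xd[1],xd[0]);print(yaw,yaw2)
R=np.array([[np.cos(yaw),-np.sin(yaw)],[np.sin(yaw),np.cos(yaw)]])
for n,p in dict(bolt=t(212,198,.073),knob=t(55,271,.1115),pad=t(404,167,.043),padl=t(396,167,.043),jaw=t(307,185,.043),jawr=t(318,185,.043),pin1=t(143,138,.068),pin2=t(168,280,.068)).items(): print(n,p,(p[:2]-cen[:2])@R)
print("cart top cam",t(705,137,.071),"pink",t(590,206,.071))
print("cart scene",s(71,381,.070),"knob scene",s(571,36,.1115),"bolt",s(492,162,.073))
S=[s(*a,.012) for a in((240,318),(362,402),(636,233))]
print(S)
E
```

```text
[ 0.6035 -0.122   0.012 ]
[ 0.489  -0.1445  0.012 ]
[0.4397 0.0996 0.012 ]
[0.555  0.1217 0.012 ]
clamp [ 0.5218 -0.0113  0.012 ]
0.19796755111514475 0.19160407068161392
bolt [0.5128 0.034  0.073 ] [0.0001 0.0462]
knob [0.4622 0.1298 0.1115] [-0.0306  0.1501]
pad [ 0.5381 -0.0902  0.043 ] [ 0.0005 -0.0805]
padl [ 0.538  -0.0849  0.043 ] [ 0.0014 -0.0754]
jaw [ 0.5247 -0.0269  0.043 ] [-0.0002 -0.0159]
jawr [ 0.5249 -0.0341  0.043 ] [-0.0014 -0.023 ]
pin1 [0.5508 0.0797 0.068 ] [0.0463 0.0836]
pin2 [0.4596 0.061  0.068 ] [-0.0468  0.0831]
cart top cam [ 0.5605 -0.2832  0.071 ] pink [ 0.514  -0.2096  0.071 ]
cart scene [ 0.5645 -0.2817  0.07  ] knob scene [0.4668 0.1299 0.1115] bolt [0.5157 0.0344 0.073 ]
[array([ 0.5013, -0.1445,  0.012 ]), array([ 0.6098, -0.1205,  0.012 ]), array([0.5629, 0.1191, 0.012 ])]
```

```bash
python3 - <<'E'
from h import *
np.set_printoptions(precision=4,suppress=True)
print("torch base",ray("scene",172,330,.01),"head",ray("top",387,160,.19),ray("top",376,172,.02))
cl=np.array([.5225,-.0113]);yaw=.195
R=np.array([[np.cos(yaw),-np.sin(yaw)],[np.sin(yaw),np.cos(yaw)]])
print("bay",cl+R@[0,-.0503],"axis",cl+R@[0,.045])
for a in(-.6,-.283,0): print(a,cl+R@[.11*np.sin(a),.045+.11*np.cos(a)])
def tool(p0,yaw0,p1): # shift in tool units
    d=np.array(p1)-np.array(p0);c,s=np.cos(yaw0),np.sin(yaw0)
    return np.array([d[0]*c+d[1]*s,d[0]*s-d[1]*c,-d[2]])/.2
o=robot.get_obs()
print(tool(o["tool_pos"],o["ee_rot"][2],[.562,-.2825,.16]))
E
```

```text
torch base [ 0.6828 -0.376   0.01  ] head [ 0.6806 -0.3737  0.19  ] [ 0.6676 -0.3742  0.02  ]
bay [ 0.5322 -0.0606] axis [0.5138 0.0328]
-0.6 [0.4353 0.1099]
-0.283 [0.4632 0.1305]
0 [0.4925 0.1408]
[-3.1446 -2.8074  0.2622]
```

```bash
python3 -m crank '[[-0.19,-0.17,0,0],[-0.2,-0.178,0,0],[-0.2,-0.178,0,0],[-0.2,-0.178,0,0],[-0.2,-0.178,0,0],[-0.2,-0.178,0,0],[-0.2,-0.178,0,0],[-0.2,-0.178,0,0],[-0.2,-0.178,0,0],[-0.2,-0.178,0,0]]' -1
python3 -m crank '[[-0.2,-0.178,0,0],[-0.2,-0.178,0,0],[-0.2,-0.178,0.02,0],[-0.2,-0.178,0.04,0],[-0.2,-0.178,0.1,0],[-0.15,-0.135,0.1,0],[0,0,0,0.062],[0,0,0,0.062],[0,0,0,0],[0,0,0,0]]' -1
python3 - <<'E'
from h import *
import cv2
o=robot.get_obs();print(o)
p,d=robot.snapshot("top"); c=p[120:260,250:430]; cv2.imwrite("pics/t1.png",cv2.resize(c[:,:,::-1],None,fx=4,fy=4,interpolation=cv2.INTER_CUBIC))
p,d=robot.snapshot("scene"); c=p[165:345,100:330]; cv2.imwrite("pics/s1.png",cv2.resize(c[:,:,::-1],None,fx=3,fy=3,interpolation=cv2.INTER_CUBIC))
E
```

```text
time: 1.35
tool_pos: [0.4436, 0.0027, 0.2131]
ee_rot: [3.141, -0.0, 2.695]
wrist_force: [0.2, -0.8, 0.3]
width: 0.0937
time: 2.6
tool_pos: [0.5622, -0.2796, 0.1612]
ee_rot: [3.142, -0.0, 2.501]
wrist_force: [-0.6, -0.2, 0.8]
width: 0.0942
{'time': 2.6, 'joint_positions': array([-5.51876504e-01,  2.75389963e-01,  1.25577967e+00,  6.17808550e-05,
        1.61085968e+00, -1.48256218e+00]), 'qvel': array([ 1.76963423e-03, -3.44563750e-03, -1.28126103e-03,  3.62013796e-05,
       -6.11892706e-04,  6.33301247e-03]), 'joint_torque': array([-8.81355442e-02, -4.14157534e+01, -2.98695463e+01, -1.41260109e-02,
        7.50504434e-02, -3.35935678e-03]), 'tool_pos': array([ 0.56218948, -0.279642  ,  0.16122566]), 'ee_rot': array([ 3.14156964e+00, -4.40399171e-04,  2.50148446e+00]), 'wrist_force': array([-0.62979904, -0.20884708,  0.7687659 ]), 'wrist_torque': array([-0.05466577, -0.0076026 , -0.0214708 ]), 'width': 0.09422858813680238}
```

View pics/s1.png

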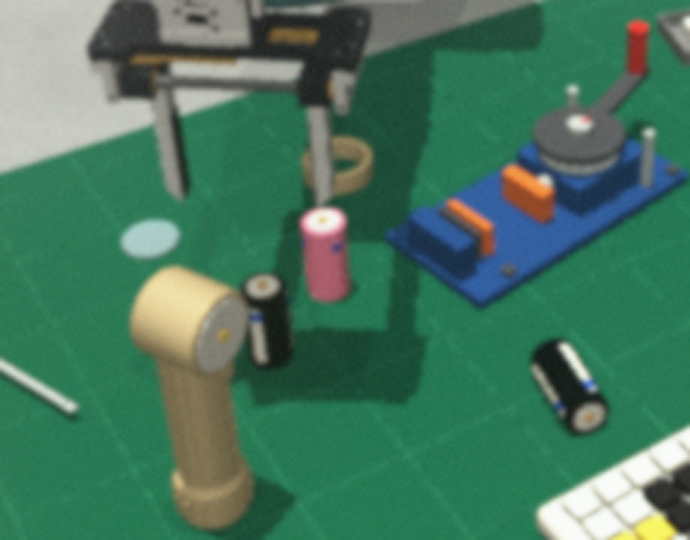

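The open fingers straddle the cartridge: the tips are at crop pixels (180,195) and (322,200), and the cartridge is at (264,285) between them. The torch is clear, so I'll descend and grip.

```bash
python3 -m crank '[[-0.011,-0.011,0.1,0],[0,0,0.12,0],[0,0,0.12,0],[0,0,0.12,0],[0,0,0.1,0],[0,0,0.05,0],[0,0,0,0],[0,0,0,0],[0,0,0,0],[0,0,0,0]]' -1
python3 -m crank '[[0,0,0,0],[0,0,0,0],[0,0,0,0],[0,0,0,0],[0,0,0,0],[0,0,0,0],[0,0,0,0],[0,0,0,0],[0,0,0,0],[0,0,0,0]]' 1
```

```text
time: 3.95
tool_pos: [0.5632, -0.2831, 0.0404]
ee_rot: [3.141, 0.002, 2.5]
wrist_force: [0.0, 0.2, -0.0]
width: 0.094
time: 5.2
tool_pos: [0.5629, -0.2828, 0.0395]
ee_rot: [3.141, 0.0, 2.5]
wrist_force: [0.3, 0.2, -0.2]
width: 0.0336
```

```bash
python3 -m crank '[[0,0,-0.06,0],[0,0,-0.1,0],[0,0,-0.12,0.09],[0,0,-0.12,0.1],[0,0,-0.12,0.1],[0,0,-0.08,0.1],[0,0,0,0.077],[0,0,0,0],[0,0,0,0],[0,0,0,0]]' 1
python3 - <<'E'
from h import *
o=robot.get_obs();p0=o["tool_pos"];y=o["ee_rot"][2]
d=np.array([.5322,-.0606,.16])-p0;c,s=np.cos(y),np.sin(y)
print(p0,o["ee_rot"],o["width"],[(d[0]*c+d[1]*s)/.2,(d[0]*s-d[1]*c)/.2,-d[2]/.2])
E
```

```text
time: 6.45
tool_pos: [0.5626, -0.2828, 0.1594]
ee_rot: [-3.141, -0.0, 1.767]
wrist_force: [0.9, -0.4, -0.5]
width: 0.0337
[ 0.56260375 -0.28282847  0.15935924] [-3.14131548e+00 -3.44207093e-04  1.76733460e+00] 0.03366711282945295 [np.float64(1.1194366447919308), np.float64(0.06788662658613641), np.float64(-0.0032037989821367963)]
```

```bash
python3 -m crank '[[0.06,0.003,0,0],[0.12,0.008,0,0],[0.18,0.01,0,0],[0.2,0.012,0,0],[0.2,0.012,0,0],[0.18,0.01,0,0],[0.12,0.009,0,0],[0.06,0.004,0,0],[0,0,0,0],[0,0,0,0]]' 1
python3 - <<'E'
from h import *
import cv2
o=robot.get_obs();print(o["tool_pos"],o["ee_rot"],o["wrist_force"])
p,d=robot.snapshot("top"); c=p[165:265,200:360]; cv2.imwrite("pics/t2.png",cv2.resize(c[:,:,::-1],None,fx=4,fy=4,interpolation=cv2.INTER_CUBIC))
p,d=robot.snapshot("scene"); c=p[125:305,170:370]; cv2.imwrite("pics/s2.png",cv2.resize(c[:,:,::-1],None,fx=3,fy=3,interpolation=cv2.INTER_CUBIC))
E
```

```text
time: 7.7
tool_pos: [0.5326, -0.061, 0.1595]
ee_rot: [3.142, 0.0, 1.766]
wrist_force: [0.1, -1.6, -1.2]
width: 0.0335
[ 0.53257478 -0.06100818  0.1594943 ] [3.14150740e+00 4.32319350e-04 1.76597257e+00] [ 0.09580855 -1.64502718 -1.16973289]
```

View pics/s2.png

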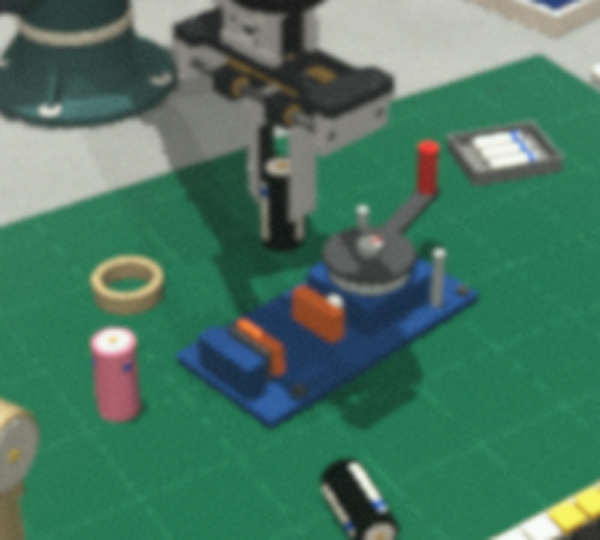

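View pics/t2.png

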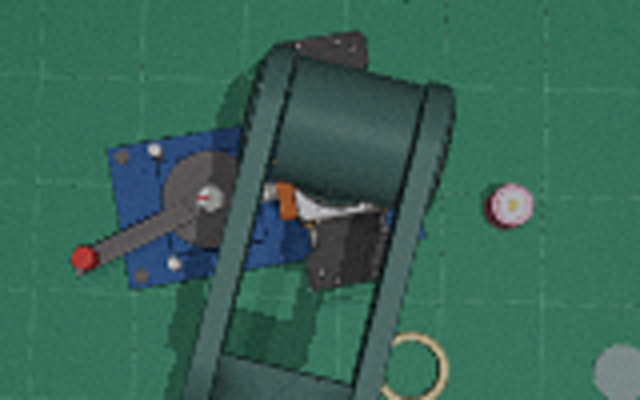

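The cartridge hangs upright over the bay, bottom at crop pixel (283,243), between the orange jaws. I'll lower it 108 mm.

```bash
python3 -m crank '[[0,0,0.06,0],[0,0,0.1,0],[0,0,0.1,0],[0,0,0.1,0],[0,0,0.08,0],[0,0,0.06,0],[0,0,0.03,0],[0,0,0.008,0],[0,0,0,0],[0,0,0,0]]' 1
python3 - <<'E'
from h import *
import cv2
p,d=robot.snapshot("scene"); c=p[145:285,190:350]; cv2.imwrite("pics/s3.png",cv2.resize(c[:,:,::-1],None,fx=4,fy=4,interpolation=cv2.INTER_CUBIC))
E
```

```text
time: 9.05
tool_pos: [0.5331, -0.0606, 0.0526]
ee_rot: [3.14, 0.001, 1.767]
wrist_force: [0.4, -0.2, -1.3]
width: 0.0332
```

View pics/s3.png

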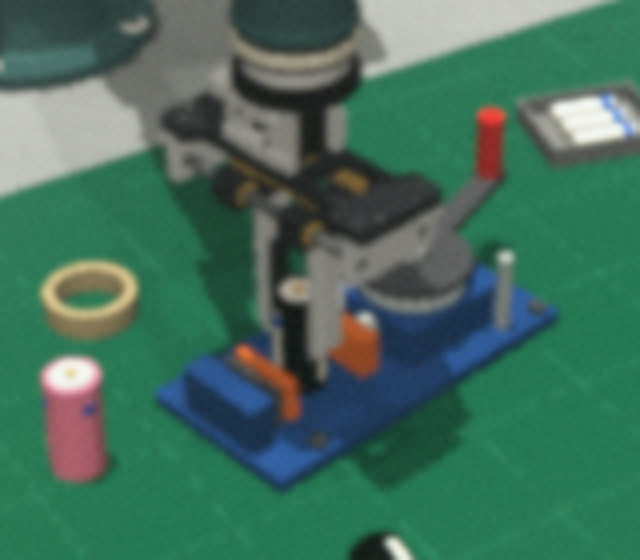

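The cartridge stands in the bay between the pads, bottom at crop pixel (305,382). I'll open, then rise.

```bash
python3 -m crank '[[0,0,0.004,0],[0,0,0,0],[0,0,0,0],[0,0,0,0],[0,0,0,0],[0,0,0,0],[0,0,0,0],[0,0,0,0],[0,0,0,0],[0,0,0,0]]' 1
python3 -m crank '[[0,0,0,0],[0,0,0,0],[0,0,0,0],[0,0,0,0],[0,0,0,0],[0,0,0,0],[0,0,0,0],[0,0,-0.1,0],[0,0,-0.2,0],[0,0,-0.2,0]]' -1
python3 - <<'E'
from h import *
import cv2
p,d=robot.snapshot("scene"); c=p[145:285,190:350]; cv2.imwrite("pics/s4.png",cv2.resize(c[:,:,::-1],None,fx=4,fy=4,interpolation=cv2.INTER_CUBIC))
E
```

```text
time: 10.35
tool_pos: [0.5329, -0.0606, 0.0514]
ee_rot: [3.141, 0.0, 1.766]
wrist_force: [0.9, 0.1, 4.1]
width: 0.0336
time: 11.6
tool_pos: [0.5322, -0.0604, 0.1518]
ee_rot: [-3.141, -0.0, 1.767]
wrist_force: [0.6, -0.6, 0.3]
width: 0.0942
```

View pics/s4.png

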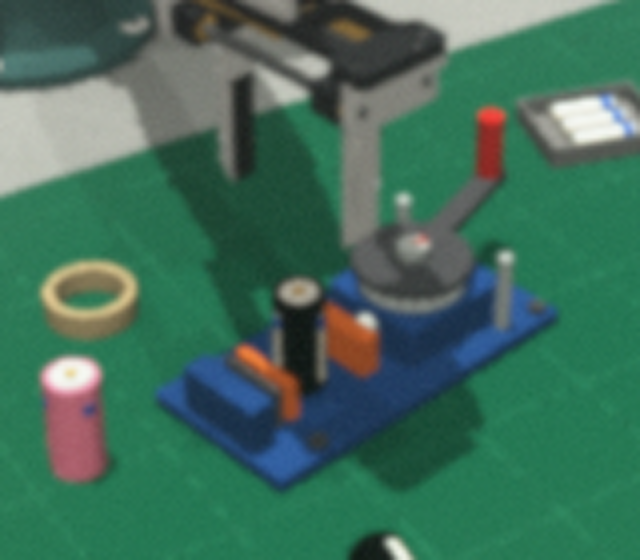

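The cartridge is standing in the bay on its own, top at crop pixel (300,290). Next is the knob.

```bash
python3 -m crank '[[0.06,-0.01,-0.04,0],[0.14,-0.02,0,0],[0.2,-0.03,0,0],[0.2,-0.03,0,0],[0.2,-0.03,0,0],[0.14,-0.02,0,0],[0.06,-0.01,0,0],[0,0,0,-0.09],[0,0,0,-0.09],[0,0,0,0]]' -1
python3 - <<'E'
from h import *
import cv2
o=robot.get_obs();print(o["tool_pos"],o["ee_rot"],o["wrist_force"])
p,d=robot.snapshot("scene"); c=p[85:265,220:380]; cv2.imwrite("pics/s5.png",cv2.resize(c[:,:,::-1],None,fx=3,fy=3,interpolation=cv2.INTER_CUBIC))
p,d=robot.snapshot("top"); c=p[165:265,200:360]; cv2.imwrite("pics/t5.png",cv2.resize(c[:,:,::-1],None,fx=4,fy=4,interpolation=cv2.INTER_CUBIC))
E
```

```text
time: 12.9
tool_pos: [0.4638, 0.1295, 0.1582]
ee_rot: [-3.14, -0.0, 2.047]
wrist_force: [-0.8, -1.1, -0.1]
width: 0.0938
[0.46380872 0.12952199 0.15823005] [-3.14002547e+00 -3.28259269e-04  2.04710145e+00] [-0.81659145 -1.06548311 -0.10402831]
```

View pics/s5.png

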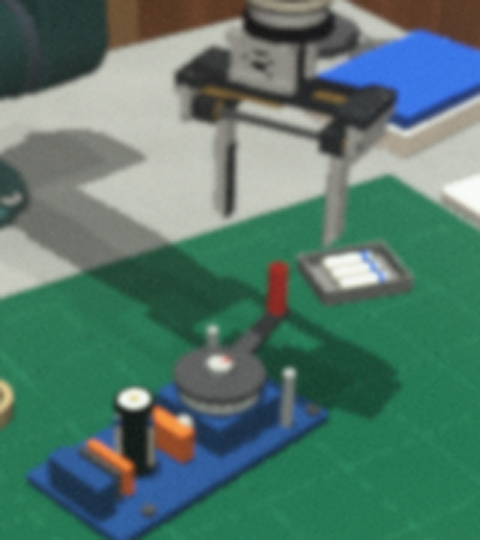

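View pics/t5.png

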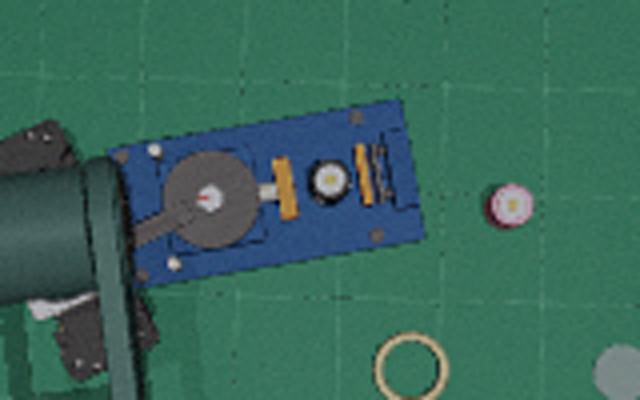

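The fingers straddle the red knob (crop pixel (278,290), tips at (225,210) and (333,240)). The cartridge sits mid-bay at (331,180) in the top crop. I'll descend and grip.

```bash
python3 -m crank '[[0,0,0.06,0],[0,0,0.1,0],[0,0,0.1,0],[0,0,0.08,0],[0,0,0.03,0],[0,0,0,0],[0,0,0,0],[0,0,0,0],[0,0,0,0],[0,0,0,0]]' -1
python3 -m crank '[[0,0,0,0],[0,0,0,0],[0,0,0,0],[0,0,0,0],[0,0,0,0],[0,0,0,0],[0,0,0,0],[0,0,0,0],[0,0,0,0],[0,0,0,0]]' 1
```

```text
time: 14.25
tool_pos: [0.4644, 0.1299, 0.0853]
ee_rot: [3.141, 0.0, 2.049]
wrist_force: [0.5, 0.4, -0.1]
width: 0.094
time: 15.5
tool_pos: [0.4643, 0.1299, 0.0851]
ee_rot: [3.141, -0.0, 2.049]
wrist_force: [0.1, 0.4, 0.4]
width: 0.0176
```

Gripped at about -0.28 rad. First forward swing is 0.8 rad, which can't reach the pinch yet.

```bash
cat >st.py <<'E'
from h import *
o=robot.get_obs();p=o["tool_pos"];d=p[:2]-np.array([.5138,.0328]);y=o["ee_rot"][2]
a=-(np.arctan2(-d[0],d[1])-.195);f=o["wrist_force"];c,s=np.cos(y),np.sin(y)
print("a %.3f r %.4f yawlag %.3f  ft %.2f frad %.2f fz %.2f torque"%(a,np.hypot(*d),y-(1.766-a),f[0]*s-f[1]*c,f[0]*c+f[1]*s,f[2]),o["time"],o["width"],np.round(o["wrist_torque"],2))
E
python3 -m crank '[[-0.0015,0.027,0,0.032],[-0.003,0.055,0,0.064],[-0.003,0.055,0,0.064],[-0.003,0.055,0,0.064],[-0.003,0.055,0,0.064],[-0.003,0.055,0,0.064],[-0.003,0.055,0,0.064],[-0.003,0.055,0,0.064],[-0.0015,0.027,0,0.032],[0,0,0,0]]' 1; python3 st.py
```

```text
time: 16.75
tool_pos: [0.5472, 0.1385, 0.0851]
ee_rot: [-3.134, -0.003, 1.246]
wrist_force: [-7.0, 5.7, 3.8]
width: 0.0177
a 0.501 r 0.1108 yawlag -0.019  ft -8.44 frad 3.15 fz 3.83 torque 16.75 0.017726155659450044 [0.98 1.25 0.02]
```

```bash
python3 -m crank '[[-0.001,-0.033,0,-0.038],[-0.004,-0.066,0,-0.0764],[-0.004,-0.066,0,-0.0764],[-0.004,-0.066,0,-0.0764],[-0.004,-0.066,0,-0.0764],[-0.004,-0.066,0,-0.0764],[-0.004,-0.066,0,-0.0764],[-0.004,-0.066,0,-0.0764],[-0.004,-0.066,0,-0.0764],[-0.001,-0.033,0,-0.038]]' 1; python3 st.py
python3 - <<'E'
from h import *
import cv2
p,d=robot.snapshot("top"); c=p[165:265,200:360]; cv2.imwrite("pics/t6.png",cv2.resize(c[:,:,::-1],None,fx=4,fy=4,interpolation=cv2.INTER_CUBIC))
E
```

```text
time: 18.0
tool_pos: [0.4389, 0.1108, 0.0851]
ee_rot: [3.141, 0.002, 2.326]
wrist_force: [2.6, -1.3, -0.8]
width: 0.0177
a -0.570 r 0.1081 yawlag -0.009  ft 1.00 frad -2.79 fz -0.84 torque 18.0 0.017697414286836927 [-0.31 -0.31 -0.02]
```

View pics/t6.png

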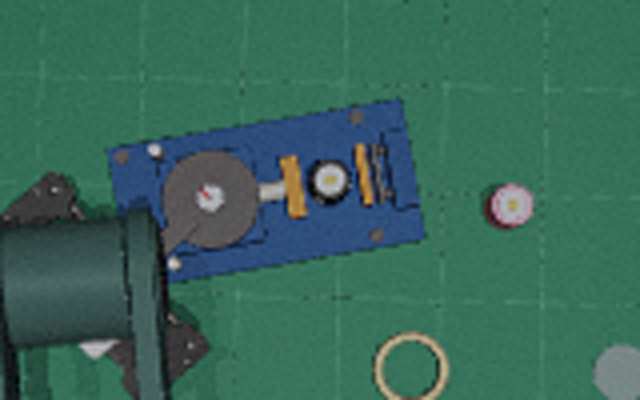

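Jaw has advanced about 6 mm (orange jaw now at crop x 293, previously 286) and the cartridge is still at (330,181). For the second swing I'll do 0.7 rad and then check the pull.

```bash
python3 -m crank '[[-0.001,0.027,0,0.032],[-0.002,0.055,0,0.064],[-0.002,0.055,0,0.064],[-0.002,0.055,0,0.064],[-0.003,0.055,0,0.064],[-0.003,0.055,0,0.064],[-0.003,0.055,0,0.064],[-0.0015,0.027,0,0.032],[0,0,0,0],[0,0,0,0]]' 1; python3 st.py
```

```text
time: 19.3
tool_pos: [0.5049, 0.1425, 0.085]
ee_rot: [-3.134, -0.002, 1.621]
wrist_force: [-8.3, 2.2, 5.2]
width: 0.0176
a 0.114 r 0.1100 yawlag -0.031  ft -8.22 frad 2.65 fz 5.23 torque 19.3 0.017554140173153557 [ 0.33  1.48 -0.01]
```

```bash
python3 -m crank '[[-0.001,0.027,0,0.032],[-0.003,0.055,0,0.064],[-0.002,0.041,0,0.048],[0,0.014,0,0.016],[0,0,0,0],[0,0,0,0],[0,0,0,0],[0,0,0,0],[0,0,0,0],[0,0,0,0]]' 1; python3 st.py
```

```text
time: 20.55
tool_pos: [0.5323, 0.1418, 0.0851]
ee_rot: [-3.134, -0.004, 1.37]
wrist_force: [-7.6, 6.2, 4.6]
width: 0.0172
a 0.363 r 0.1105 yawlag -0.033  ft -8.71 frad 4.59 fz 4.55 torque 20.55 0.017190097326086118 [ 0.97  1.39 -0.  ]
```

```bash
python3 - <<'E'
from h import *
import cv2
p,d=robot.snapshot("top"); c=p[165:265,200:360]; cv2.imwrite("pics/t7.png",cv2.resize(c[:,:,::-1],None,fx=4,fy=4,interpolation=cv2.INTER_CUBIC))
p,d=robot.snapshot("scene"); c=p[145:285,190:350]; cv2.imwrite("pics/s7.png",cv2.resize(c[:,:,::-1],None,fx=4,fy=4,interpolation=cv2.INTER_CUBIC))
E
```

```text
(no output)
```

View pics/t7.png

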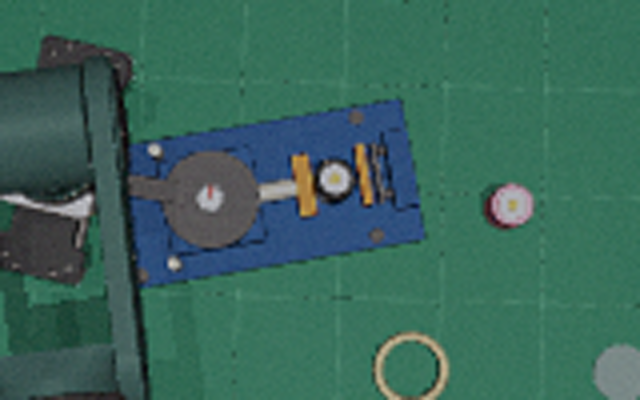

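View pics/s7.png

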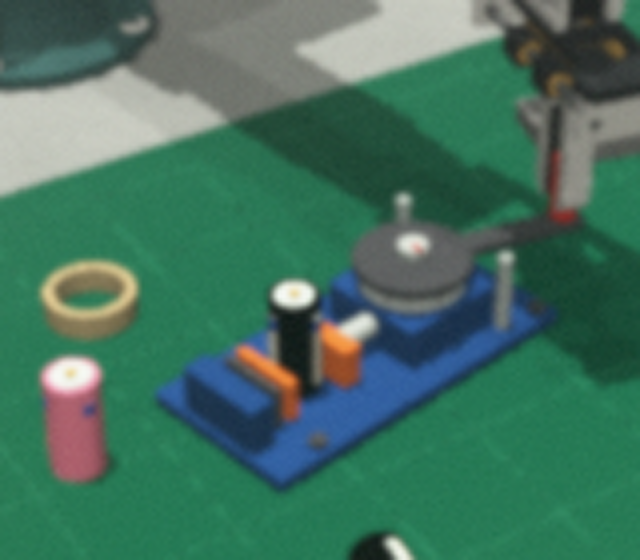

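The jaw, at crop x 305, has reached the cartridge and pushed it to x 335. About 5 mm remains before the pinch. I'll advance a bit further, then swing back.

```bash
python3 -m crank '[[0,0.027,0,0.032],[-0.002,0.041,0,0.048],[0,0.014,0,0.016],[0,0,0,0],[0,0,0,0],[0,0,0,0],[0,0,0,0],[0,0,0,0],[0,0,0,0],[0,0,0,0]]' 1; python3 st.py
```

```text
time: 21.9
tool_pos: [0.5484, 0.138, 0.0851]
ee_rot: [-3.134, -0.004, 1.219]
wrist_force: [-7.0, 6.7, 3.9]
width: 0.0173
a 0.513 r 0.1108 yawlag -0.034  ft -8.89 frad 3.85 fz 3.86 torque 21.9 0.017292680310791224 [1.21 1.22 0.03]
```

```bash
python3 -m crank '[[0.003,-0.033,0,-0.038],[-0.004,-0.066,0,-0.0764],[-0.004,-0.066,0,-0.0764],[-0.004,-0.066,0,-0.0764],[-0.004,-0.066,0,-0.0764],[-0.004,-0.066,0,-0.0764],[-0.004,-0.066,0,-0.0764],[-0.004,-0.066,0,-0.0764],[-0.004,-0.066,0,-0.0764],[-0.001,-0.033,0,-0.038]]' 1; python3 st.py
python3 -m crank '[[-0.001,0.027,0,0.032],[-0.002,0.055,0,0.064],[-0.002,0.055,0,0.064],[-0.002,0.041,0,0.048],[0,0.014,0,0.016],[0,0,0,0],[0,0,0,0],[0,0,0,0],[0,0,0,0],[0,0,0,0]]' 1; python3 st.py
```

```text
time: 23.15
tool_pos: [0.4407, 0.1127, 0.0851]
ee_rot: [3.141, 0.003, 2.299]
wrist_force: [3.8, -2.5, -2.1]
width: 0.0174
a -0.546 r 0.1083 yawlag -0.013  ft 1.19 frad -4.42 fz -2.10 torque 23.15 0.017432736852278453 [-0.57 -0.64  0.04]
time: 24.4
tool_pos: [0.4698, 0.1328, 0.085]
ee_rot: [-3.134, 0.001, 1.945]
wrist_force: [-6.4, -5.6, 5.5]
width: 0.0174
a -0.219 r 0.1092 yawlag -0.040  ft -7.97 frad -2.91 fz 5.53 torque 24.4 0.017415111718812732 [-0.77  1.29 -0.  ]
```

```bash
python3 -m crank '[[0,0.014,0,0.016],[-0.001,0.027,0,0.032],[0,0.014,0,0.016],[0,0,0,0],[0,0,0,0],[0,0,0,0],[0,0,0,0],[0,0,0,0],[0,0,0,0],[0,0,0,0]]' 1; python3 st.py
python3 -m crank '[[0,0.014,0,0.016],[-0.001,0.027,0,0.032],[0,0.014,0,0.016],[0,0,0,0],[0,0,0,0],[0,0,0,0],[0,0,0,0],[0,0,0,0],[0,0,0,0],[0,0,0,0]]' 1; python3 st.py
```

```text
time: 25.65
tool_pos: [0.4794, 0.1367, 0.0849]
ee_rot: [-3.132, 0.0, 1.845]
wrist_force: [-9.1, -2.9, 5.8]
width: 0.0175
a -0.125 r 0.1095 yawlag -0.046  ft -9.56 frad -0.37 fz 5.83 torque 25.65 0.017458532876365052 [-0.63  1.61  0.01]
time: 26.9
tool_pos: [0.4892, 0.1397, 0.0849]
ee_rot: [-3.131, -0.0, 1.745]
wrist_force: [-10.6, -2.2, 8.4]
width: 0.0178
a -0.031 r 0.1097 yawlag -0.053  ft -10.79 frad -0.37 fz 8.43 torque 26.9 0.017765144558744464 [-0.45  2.08  0.03]
```

The pull is now climbing (10.8 N), so I'll take smaller steps.

```bash
python3 -m crank '[[0,0.007,0,0.008],[0,0.007,0,0.008],[0,0.007,0,0.008],[0,0,0,0],[0,0,0,0],[0,0,0,0],[0,0,0,0],[0,0,0,0],[0,0,0,0],[0,0,0,0]]' 1; python3 st.py; python3 st.py
```

```text
time: 28.15
tool_pos: [0.4928, 0.1406, 0.0849]
ee_rot: [-3.13, -0.0, 1.707]
wrist_force: [-13.6, -1.4, 8.9]
width: 0.0172
a 0.002 r 0.1098 yawlag -0.056  ft -13.65 frad 0.48 fz 8.92 torque 28.15 0.017167657520537307 [-0.41  2.31  0.04]
a 0.002 r 0.1098 yawlag -0.056  ft -13.65 frad 0.48 fz 8.92 torque 28.15 0.017167657520537307 [-0.41  2.31  0.04]
```

```bash
python3 - <<'E'
from h import *
import cv2
for i in range(4):
    p,d=robot.snapshot("top" if i==0 else "scene")
    o=robot.get_obs();f=o["wrist_force"];y=o["ee_rot"][2];print(f[0]*np.sin(y)-f[1]*np.cos(y),f,o["tool_pos"])
    if i==0: c=p[165:265,200:360]; cv2.imwrite("pics/t8.png",cv2.resize(c[:,:,::-1],None,fx=4,fy=4,interpolation=cv2.INTER_CUBIC))
c=p[145:285,190:350]; cv2.imwrite("pics/s8.png",cv2.resize(c[:,:,::-1],None,fx=4,fy=4,interpolation=cv2.INTER_CUBIC))
E
```

```text
-13.15934826753614 [-13.0000845   -2.05959719   9.23146137] [0.49277621 0.14056635 0.08490984]
-12.57529482606544 [-12.45691148  -1.72150682   9.6208604 ] [0.49277781 0.14056977 0.08492953]
-13.266042486937737 [-12.96131382  -3.12785513   8.16432927] [0.49279877 0.14055809 0.08493201]
-13.436136036570883 [-13.36260943  -1.45307864   9.46177349] [0.49276423 0.14056464 0.08490076]
```

View pics/t8.png

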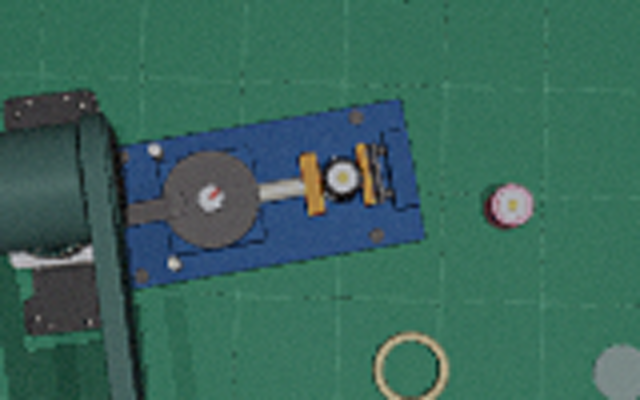

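View pics/s8.png

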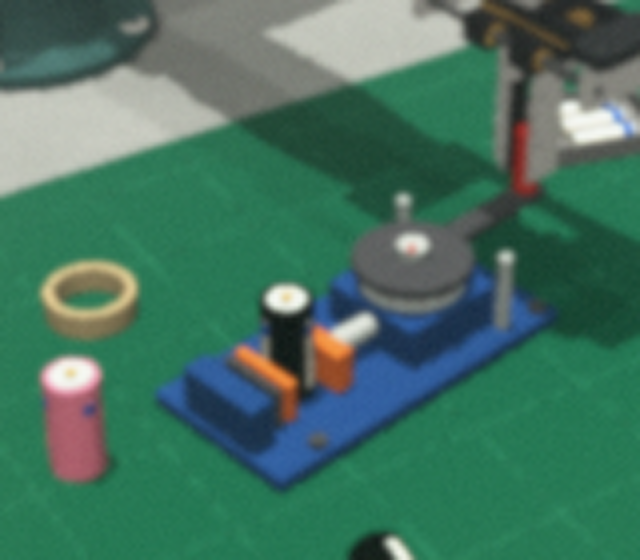

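The cartridge is pinched between both orange faces (top crop (343,179), jaw x 314, pad x 367) and upright. The mean pull is about 13.2 N, in the target band. I'll ease the pull off, then open and rise.

```bash
python3 -m crank '[[0,-0.01,0,-0.01],[0,-0.012,0,-0.014],[0,-0.006,0,-0.01],[0,0,0,0],[0,0,0,0],[0,0,0,0],[0,0,0,0],[0,0,0,0],[0,0,0,0],[0,0,0,0]]' 1; python3 st.py
```

```text
time: 29.6
tool_pos: [0.4896, 0.1398, 0.085]
ee_rot: [-3.135, -0.0, 1.76]
wrist_force: [-6.5, -1.8, 5.8]
width: 0.0177
a -0.027 r 0.1097 yawlag -0.033  ft -6.68 frad -0.58 fz 5.82 torque 29.6 0.017717724465675797 [-0.29  1.26  0.06]
```

```bash
python3 -m crank '[[0,-0.012,0,-0.014],[0,-0.014,0,-0.016],[0,-0.014,0,-0.014],[0,0,0,0],[0,0,0,0],[0,0,0,0],[0,0,0,0],[0,0,0,0],[0,0,0,0],[0,0,0,0]]' 1; python3 st.py
python3 -m crank '[[0,0,0,0],[0,0,0,0],[0,0,0,0],[0,0,0,0],[0,0,0,0],[0,0,0,0],[0,0,0,0],[0,0,0,0],[0,0,0,0],[0,0,0,0]]' -1; python3 st.py
```

```text
time: 30.85
tool_pos: [0.4845, 0.1384, 0.0851]
ee_rot: [3.141, -0.0, 1.83]
wrist_force: [-0.3, 0.9, -0.1]
width: 0.0176
a -0.076 r 0.1096 yawlag -0.012  ft -0.06 frad 0.92 fz -0.11 torque 30.85 0.01761019015153135 [ 0.08 -0.01  0.01]
time: 32.1
tool_pos: [0.4845, 0.1383, 0.0851]
ee_rot: [3.142, -0.0, 1.83]
wrist_force: [0.1, 0.4, 0.5]
width: 0.094
a -0.076 r 0.1095 yawlag -0.012  ft 0.21 frad 0.40 fz 0.52 torque 32.1 0.09403137645889638 [-0.02  0.04  0.04]
```

```bash
python3 -m crank '[[0,0,-0.06,0],[0,0,-0.12,0],[0,0,-0.16,0],[0,0,-0.16,0],[0,0,-0.1,0],[0,0,0,0],[0,0,0,0],[0,0,0,0],[0,0,0,0],[0,0,0,0]]' -1
python3 - <<'E'
from h import *
import cv2
p,d=robot.snapshot("top"); c=p[165:265,200:360]; cv2.imwrite("pics/t9.png",cv2.resize(c[:,:,::-1],None,fx=4,fy=4,interpolation=cv2.INTER_CUBIC))
p,d=robot.snapshot("scene"); c=p[145:285,190:350]; cv2.imwrite("pics/s9.png",cv2.resize(c[:,:,::-1],None,fx=4,fy=4,interpolation=cv2.INTER_CUBIC))
print(robot.get_obs()["wrist_force"])
E
```

```text
time: 33.35
tool_pos: [0.4842, 0.1383, 0.2045]
ee_rot: [-3.141, -0.0, 1.83]
wrist_force: [-0.2, -0.4, -0.9]
width: 0.0942
[-0.67565876  1.09032814  0.44501683]
```

View pics/t9.png

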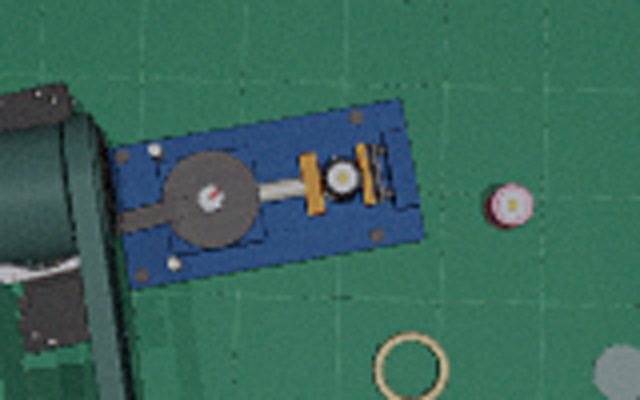

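View pics/s9.png

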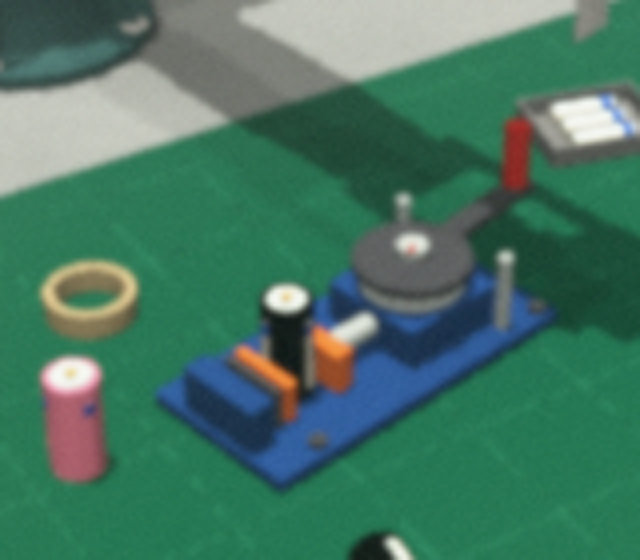

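After release the picture is unchanged: the jaw is at crop x 314, the cartridge at (343,179) is upright and pinched, and the gripper is clear of the knob. Handing in.

```bash
python3 -c "
from bench import robot
print(robot.close_job())"
```

```text
the job is handed in; nothing more can be done
None
```

The cartridge is clamped upright between the orange jaws, the handle is let go, and the job was handed in at about 33.5 s of the 72 s; no verdict came back.

- **Placing:** I picked the black cartridge off the mat, stood it in the middle of the open bay and let go. The picture afterwards showed it upright there.
- **Tightening:** I made two back swings and three forward swings of the handle. On the last forward swing the pull climbed from about 8 N to 13.65 N at the first reading, then averaged about 13.2 N over the repeat readings. The task's table puts that at roughly 55 to 60 N on the cartridge. I could not measure the jaw force directly.
- **Release:** I eased the pull to about 0 N before opening the fingers, then rose clear to a height of 0.20 m. While easing off, the tool moved back with about 7 N still on it at the halfway reading.
- **Last checks:** After release the jaw and cartridge were where they had been under load, with the cartridge upright. The wrist force was near zero. In the cropped views I checked, nothing else had moved. I did not take a final picture of the whole desk.

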